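Close the pickle crock with its double lid, then lift the cover alone off the press lid

ROBOT

A 7-joint arm with a two-finger parallel gripper is mounted at the origin on a cart in front of the work surface, level with it; the furniture and walls round the work are solid. World frame = base frame: x ahead of the robot, y to its left, z up, the work surface at z = 0. Lengths are in m, angles in degrees, forces in N, time in s.
With the tool pointing down it reaches from about 0.425 to 0.875 m from the base axis. Payload 4.7 kg.
Tool frame: the origin (TCP) lies between the finger pads; the fingertips stand env.tip_reach ahead of it and the grasp point (between the pads) lies 2 mm behind it (env.tip_reach is the distance from the TCP to the fingertips, in m); z points along the fingers, y is the line along which they close (so a half turn about z gives the same grasp; the last joint's range is limited). The gripper opens to 87 mm and grips with 3 to 60 N. Pads are 19 mm wide; open, the fingers measure 117 mm over their backs; the gripper's body (75 mm by 190 mm) begins 51 mm behind the grasp point.
Start: joints at [-72.416, 18.392, -4.016, 83.108, 1.295, 78.541, -3.26], TCP at [0.188, 0.622, 0.24] pointing down, gripper open.
Joint ranges: [-163.93, 163.93], [-17.29, 119.83], [-79.2, 71.16], [3.27, 140.29], [-89.18, 269.18], [5.43, 117.66], [-154.24, 154.24]. Speed limits (degrees/s): [147.25, 147.25, 180, 180, 180, 180, 180].

INTERFACE

Orientations are given as [roll, pitch, yaw] about the fixed x, y, z axes, in that order (R = Rz(yaw) Ry(pitch) Rx(roll)).
In Python, from cell import env gives the robot as it stands.
- The arm moves only by the shell command python3 steer.py 'ROWS' [FORCE]. ROWS is rows parted by semicolons, their numbers by spaces, 1 to 8 of them, each of 5 numbers: dx, dy, dz in m, then a turn about the tool's z in degrees, then the finger opening in m; each row is the pose to reach, as a shift and turn from the pose commanded when the command began, along the tool's axes at that moment; what a row does not reach only later rows make up. A row lasts 1/12 s, in which the tool goes at most 0.0417 m and 7.16 degrees, less where a joint would pass 70% of its speed; a pose out of reach is approached as far as the arm can. The fingers move at their own pace and stop on an object; FORCE is the grip in N (left out, the last holds). Time passes only in rows, so rows that do not move let the fingers close. It prints the time, the measured TCP pose, the force, the opening and the grip force at its end.
- env.get_obs(): the state, without advancing time (a new reading comes with each control period).
- env.read_camera(name): name is "scene" or "top" or "wrist"; returns a dict with "color" (400x640x3 uint8, blue, green, red), "fx", "fy", "cx", "cy" (pixels), "dist" ([k1, k2, p1, p2, k3] as OpenCV has them; the pictures are not rectified), "world_from_camera" (4x4, takes a point from camera to world coordinates). Camera axes: x right, y down, z forward; pixel columns grow to the right and rows downward; lengths in m; the calibration is good to about 2 mm. A picture is of the moment at which its call begins. There is no depth.
- env.sign_off(): hands the job in; it is judged then, once.
The state is a dict: "time_s": time; "qpos": joint angles; "joint_velocities": joint speeds; "effort": joint torques, N m; "tool_pos": TCP position; "tool_rot": TCP orientation; "force": force on the tool from outside, world axes, zero at the start; "wrist_torque": the same for the moment, N m; "grip_width": finger opening in m; "grasp_force": force on a finger pad.
Only numpy, scipy, OpenCV 4.12 (cv2) and the standard library are available. Lean on these libraries where they do the work, as an engineer would, in place of code of your own. Each camera call takes 0.05 s, during which the arm holds its last target. There are 200 camera calls.

TASK

The brown crock is full of diced radish, and its double lid stands on the cutting board: a steel outer lid with a black bridge handle, and a white press lid that hangs under it by a steel cross bar lying across the slot in the outer lid. Carry both lids together by the black handle to the crock and lower them gently until the press lid rests inside on its ledge and the outer lid sits down on the rim; then give the outer lid a quarter turn so that its slot and handle come in line with the cross bar, and lift the outer lid off alone, leaving the press lid seated without lifting it again. Finish still holding the outer lid level and steady by its handle, about a hand's breadth or more above the crock, so that I can put the weight on the press lid; leave the other things on the table where they are.

Things in the scene. Friction and masses are not known exactly. Their poses are not given: they have to be found in the camera images.
- crock: Fixed round brown stoneware crock, 90 mm high, 172 mm across (196 mm over two small lugs, 61 mm up); mouth 144 mm across. Inside, 60 mm above the table, is a flat ledge, 122 mm across inside, that the press lid rests on. Origin: centre of the underside, on the table; z up; its yaw does not matter.
- seat (a point): Centre of the crock at the height of its inner ledge, 60 mm above the table: where the origin of the seated press lid comes to lie.
- rim (a point): Centre of the crock's mouth at the height of its rim, 90 mm above the table: where the origin of the seated outer lid comes to lie.
- inner_lid: White press lid, loose, about 0.35 kg: plate 136 mm across, 8 mm thick (4 mm play all round in the crock), on it a hub 62 mm across up to 26 mm, a thin stem and a steel cross bar with red ends. Origin: centre of the plate's underside; z up, x along the cross bar. In the crock only friction on the ledge keeps it from turning.
- bar (a point): Middle of the press lid's cross bar (60 mm long, 8 mm thick), 48 mm above the press lid's origin. As the lids stand on the board, the bar lies across the slot (90 degrees to the handle), its underside 12 mm above the dark slotted plate of the outer lid.
- outer_lid: Steel outer lid, loose, about 0.30 kg: disc 188 mm across, 5 mm thick, with a 5 mm skirt round the crock's outside (4 mm play), a slot 64 x 18 mm in a dark plate, a guide ring 17 mm deep below that centres it on the hub (2 mm play). Origin: centre of the disc's underside; z up, x along slot and handle. On the board it lies on the hub, 26 mm above the press lid's origin.
- slot (a point): Middle of the slot, on top of the dark plate, 6 mm above the outer lid's origin. Lifted, the outer lid rises 12 mm; then the bar drops into notches 3.5 mm high across the slot and the press lid hangs from it, origin 38 mm below. Seated in the crock it is 30 mm: bar 8 mm above it, free of the notches, and the lid turns either way. Within 8 degrees of in line the bar passes the slot.
- handle (a point): Middle of the handle bar, 51 mm above the outer lid's origin: black, along the lid's x, 106 mm long (82 mm free between its legs), 14 mm wide, 14 mm high. Fingertips up to 20 mm below this point stay clear of the cross bar. From its seat on the rim the outer lid must rise 39 mm to be clear of the bar.
- board: Fixed cutting board, 201 x 269 x 16 mm, on which the double lid stands; origin at the centre of its underside, z up.
- garlic: Garlic bulb, 60 mm across, 59 mm high, loose bystander; origin at its underside.
- chilli_jar: Glass jar of red sauce with black cap, 65 mm across, 94 mm high, loose bystander; origin at its underside.
- shaker: Salt shaker, 44 mm across, 90 mm high, loose bystander; origin at its underside.
- onion: Brown onion, 79 mm across, 85 mm high, loose bystander; origin at its underside.
- tin_a: Tin, 76 mm across, 58 mm high, loose bystander; origin at its underside.
- label_tape: Roll of tape lying flat, 98 mm across, 25 mm high, loose bystander; origin at its underside.

How it is judged:
By the outcome, as a careful person would: the job done as asked, in the order asked, and still so for the second after the job is handed in, while the arm keeps its last pose, push and grip.
It also fails if it takes over 51 s, if anything falls off the work surface, if the arm or the gripper's body presses on something with over 40 N, if the wrist force passes 120 N, or if a joint passes its speed limit or range.

## Working session

There is one attempt and no reset: what is moved stays moved. The work goes in short steps, Python scripts to look and compute and a shell command to move; the robot and the scene stay as the last step left them, time stands still between calls to the robot, and variables do not carry over. Pictures are saved under pics/ and viewed, at most 10 in all, crops included, and the job is handed in when it is done.

```bash
ls; mkdir -p pics; python3 - <<'E'
from cell import env
import cv2,numpy as np
o=env.get_obs();print({k:np.round(v,3) for k,v in o.items()},env.tip_reach)
for n in("scene","top","wrist"):
    c=env.read_camera(n);cv2.imwrite(f"pics/{n}0.png",c["color"])
    print(n,c["fx"],c["cx"],c["cy"],c["dist"],np.round(c["world_from_camera"],3).tolist())
E
```

```text
cell.py
pics
steer.py
{'time_s': np.float64(0.0), 'qpos': array([-72.415,  18.438,  -4.015,  83.175,   1.296,  78.54 ,  -3.261]), 'joint_velocities': array([ 0.024,  0.081,  0.107,  0.002, -0.008, -0.048, -0.062]), 'effort': array([-1.0000e-03, -4.9127e+01, -4.0500e-01, -3.1255e+01, -6.4000e-02,
        4.3000e-02,  0.0000e+00]), 'tool_pos': array([0.188, 0.622, 0.238]), 'tool_rot': array([-1.79892e+02,  7.00000e-03,  1.63223e+02]), 'force': array([ 1.67 , -0.63 ,  0.237]), 'wrist_torque': array([ 0.014,  0.039, -0.007]), 'grasp_force': np.float64(0.0), 'grip_width': np.float64(0.087)} 0.017
scene 395.256900642368 328.798944402471 196.1740389057413 [0.00324988 0.         0.         0.         0.        ] [[0.831, -0.397, 0.389, 0.183], [-0.556, -0.598, 0.576, -0.494], [0.004, -0.696, -0.718, 0.858], [0.0, 0.0, 0.0, 1.0]]
top 361.9082075455629 325.7142356515364 202.24245024113668 [0.01845398 0.         0.         0.         0.        ] [[-0.096, -0.973, 0.209, 0.34], [-0.995, 0.095, -0.014, 0.133], [-0.007, -0.209, -0.978, 1.325], [0.0, 0.0, 0.0, 1.0]]
wrist 276.91584980258057 325.1374523377097 200.79456354592645 [-0.02225742  0.          0.          0.          0.        ] [[0.289, 0.92, 0.264, 0.115], [0.957, -0.277, -0.082, 0.642], [-0.002, 0.276, -0.961, 0.383], [0.0, 0.0, 0.0, 1.0]]
```

View pics/top0.png

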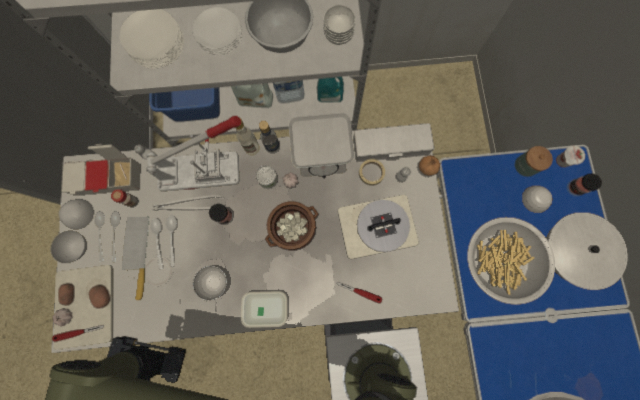

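View pics/scene0.png

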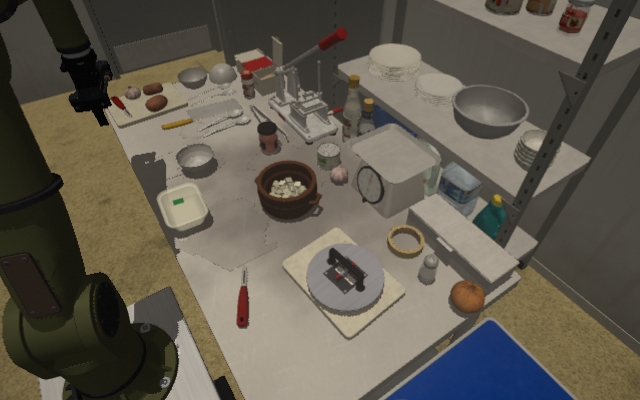

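Top view: the lid is at about (384,225), its black handle runs from (368,226) to (400,220), and the crock mouth is at about (291,226). In the scene view the lid is at (346,277) and the crock at (288,185).

```bash
cat > h.py <<'E'
from cell import env
import cv2,numpy as np
def ray(c,uv):
    K=np.array([[c["fx"],0,c["cx"]],[0,c["fy"],c["cy"]],[0,0,1]])
    p=cv2.undistortPoints(np.float64(uv).reshape(-1,1,2),K,np.array(c["dist"]))[:,0]
    T=c["world_from_camera"];return T[:3,3],np.c_[p,np.ones(len(p))]@T[:3,:3].T
def plane(c,uv,z):
    o,d=ray(c,uv);return (o+d*((z-o[2])/d[:,2])[:,None])[:,:2]
def circ(P):
    A=np.c_[2*P,np.ones(len(P))];s=np.linalg.lstsq(A,(P**2).sum(1),rcond=None)[0]
    r=np.sqrt(s[2]+s[0]**2+s[1]**2);return s[:2],r
def fitc(P):
    m=np.ones(len(P),bool)
    for _ in range(8):
        c,r=circ(P[m]);e=abs(np.hypot(*(P-c).T)-r);m=e<max(.003,2*np.median(e)) if _<4 else e<.003
    return c,r,m.sum()
E
python3 - <<'E'
from h import *
W=[]
for n,b in(("top",[(345,190,425,262),(262,198,322,254)]),("scene",[(295,232,395,322),(250,155,330,225)])):
    c=env.read_camera(n);I=c["color"].astype(int);B,G,R=I[...,0],I[...,1],I[...,2]
    def sub(m,b):
        k=np.zeros_like(m);x0,y0,x1,y1=b;k[y0:y1,x0:x1]=1;return (m&k).astype(np.uint8)
    # lid: bluish grey
    def big(m):
        m=cv2.morphologyEx(m,cv2.MORPH_OPEN,np.ones((2,2),np.uint8))
        return max(cv2.findContours(m,0,1)[0],key=cv2.contourArea)[:,0].astype(float)
    lid=big(sub((B>R-2)&(R>90),b[0]))
    print(n,"lid top",fitc(plane(c,lid,.047)))
    dk=sub((R<45)&(G<45)&(B<45),b[0]); ys,xs=np.nonzero(dk)
    P=plane(c,np.c_[xs,ys],.098 if n=="top" else .093);
    rect=cv2.minAreaRect(P.astype(np.float32)*1000);print("dark",len(xs),rect)
    br=big(sub((R>B+18)&(R>G+8)&(R<175),b[1]));print("crock outer@90",fitc(plane(c,br,.09)))
    for nm,bb in zip("lc",b):
        x0,y0,x1,y1=bb;W.append(cv2.resize(c["color"][y0:y1,x0:x1],(400,300),interpolation=cv2.INTER_CUBIC))
cv2.imwrite("pics/c.png",np.vstack([np.hstack(W[:2]),np.hstack(W[2:])]))
E
```

```text
Traceback (most recent call last):
ValueError: max() iterable argument is empty
```

```bash
python3 - <<'E'
from h import *
I=cv2.imread("pics/top0.png");J=cv2.imread("pics/scene0.png")
print("top row236",I[238,335:425:3].tolist());print("handle col",I[200:250:2,384].tolist());print("crock",I[226,262:322:2].tolist())
print("scene row295",J[295,285:405:4].tolist());print("crock",J[185,250:330:3].tolist())
W=[cv2.resize(i[y0:y1,x0:x1],(400,300),interpolation=cv2.INTER_CUBIC) for i,(x0,y0,x1,y1) in((I,(345,190,425,250)),(I,(252,196,332,256)),(J,(285,235,405,325)),(J,(230,140,350,230)))]
cv2.imwrite("pics/c.png",np.vstack([np.hstack(W[:2]),np.hstack(W[2:])]))
E
```

```text
top row236 [[109, 120, 127], [110, 120, 129], [112, 123, 129], [132, 154, 163], [147, 173, 184], [151, 176, 185], [148, 173, 184], [148, 173, 183], [144, 167, 178], [144, 149, 154], [148, 152, 159], [147, 152, 157], [145, 150, 156], [146, 151, 156], [138, 143, 147], [141, 145, 151], [145, 149, 155], [142, 147, 152], [145, 150, 155], [142, 148, 152], [143, 148, 152], [142, 147, 152], [139, 144, 149], [139, 142, 147], [144, 163, 172], [147, 171, 180], [148, 173, 183], [146, 168, 178], [137, 152, 159], [138, 154, 162]]
handle col [[142, 148, 152], [140, 145, 149], [141, 145, 151], [139, 144, 149], [142, 145, 150], [143, 147, 152], [140, 145, 150], [77, 79, 81], [59, 59, 64], [63, 65, 82], [86, 89, 91], [40, 40, 42], [44, 46, 48], [107, 112, 115], [80, 83, 88], [46, 49, 64], [57, 60, 62], [68, 70, 72], [123, 125, 130], [145, 152, 155], [148, 153, 158], [149, 154, 157], [147, 151, 157], [149, 154, 158], [149, 153, 158]]
crock [[114, 125, 133], [118, 130, 139], [96, 110, 123], [53, 75, 102], [33, 44, 63], [42, 53, 74], [28, 36, 52], [41, 49, 67], [88, 107, 115], [124, 148, 154], [155, 184,
[... 558 characters left out ...]
39], [130, 133, 137], [132, 134, 139], [132, 134, 139], [134, 135, 141], [131, 133, 138], [132, 135, 139], [131, 134, 140], [133, 136, 141], [130, 132, 138], [129, 132, 137], [125, 148, 159], [142, 168, 179], [142, 169, 179], [147, 173, 185], [145, 173, 184], [103, 123, 131]]
crock [[105, 118, 127], [101, 113, 122], [90, 101, 111], [33, 50, 79], [27, 33, 44], [27, 37, 55], [24, 30, 37], [29, 36, 44], [99, 121, 130], [115, 143, 153], [69, 85, 91], [94, 116, 124], [109, 135, 144], [96, 119, 127], [103, 128, 137], [135, 166, 176], [143, 175, 185], [84, 105, 115], [44, 56, 66], [25, 30, 38], [31, 44, 69], [32, 49, 78], [34, 40, 48], [96, 108, 119], [90, 100, 108], [98, 109, 118], [98, 110, 119]]
```

View pics/c.png

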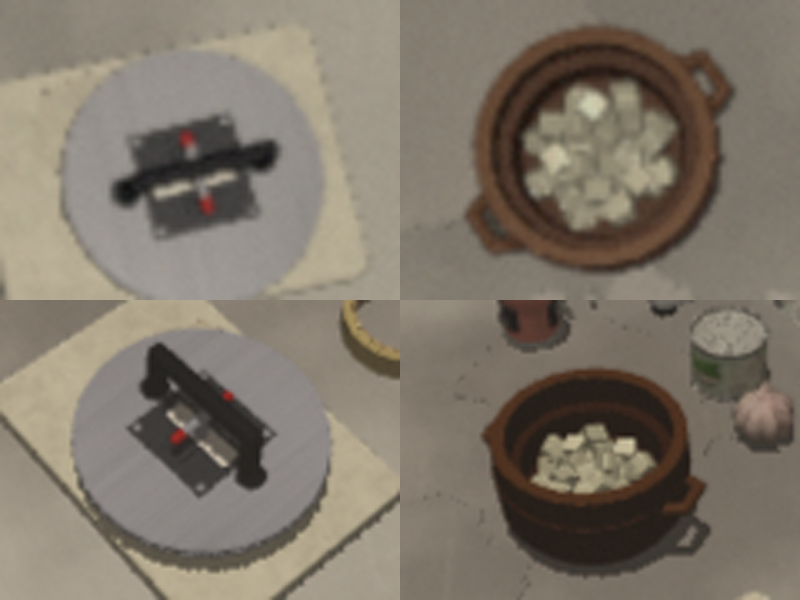

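The crops show the handle spanning top-view pixels (370,228) to (399,221). The red bar ends are at about (382.5,217.5) and (386.5,231), and the crock is clear with nothing in between.

```bash
cat > meas.py <<'E'
from h import *
for n,b in(("top",[(352,192,418,258),(264,196,320,256)]),("scene",[(295,235,395,325),(250,158,325,225)])):
    c=env.read_camera(n);I=c["color"].astype(int);B,G,R=I[...,0],I[...,1],I[...,2]
    def sub(m,b):
        k=np.zeros(m.shape,bool);x0,y0,x1,y1=b;k[y0:y1,x0:x1]=1;return (m&k).astype(np.uint8)
    def big(m,k=3):
        m=cv2.morphologyEx(m,cv2.MORPH_OPEN,np.ones((k,k),np.uint8))
        return max(cv2.findContours(m,0,1)[0],key=cv2.contourArea)[:,0].astype(float)
    lid=big(sub((G-B<9)&(R-B<14)&(R>90),b[0])|sub(R<60,b[0]))
    print(n,"lid top",fitc(plane(c,lid,.047)))
    rm=sub((R>G+35)&(R>70),b[0]);k,_,st,cen=cv2.connectedComponentsWithStats(rm)
    i=1+np.argsort(-st[1:,4])[:2];P=plane(c,cen[i],.066);d=P[0]-P[1]
    print(" bar mid",P.mean(0),"len",np.hypot(*d),"yaw",np.degrees(np.arctan2(d[1],d[0])),st[i,4])
    dk=sub((R<38),b[0]);ys,xs=np.nonzero(dk);P=plane(c,np.c_[xs,ys],.095)
    print(" dark",cv2.fitLine(P.astype(np.float32),cv2.DIST_HUBER,0,.01,.01).ravel(),len(P))
    br=big(sub((R>1.35*B)&(R-B>15),b[1]),2);print(" crock",fitc(plane(c,br,.09)))
E
python3 meas.py
```

```text
top lid top (array([ 0.51018297, -0.07911277]), np.float64(0.09031077694572508), np.int64(145))
 bar mid [ 0.51153729 -0.08005376] len 0.04974346424420706 yaw -170.10861960702235 [9 8]
 dark [ 0.14904389 -0.98883057  0.51008433 -0.06624502] 49
 crock (array([0.53191812, 0.23990995]), np.float64(0.08364856267334865), np.int64(119))
scene lid top (array([ 0.50942379, -0.08199506]), np.float64(0.09199819734407536), np.int64(210))
 bar mid [ 0.51177112 -0.07972746] len 0.050141197099563065 yaw -170.06698662076957 [18  8]
 dark [ 0.38204014  0.9241457   0.49223357 -0.05094352] 4
 crock (array([0.53586903, 0.23751914]), np.float64(0.08347987277947111), np.int64(142))
```

```bash
cat > go.py <<'E'
import sys
from h import *
from scipy.spatial.transform import Rotation as Ro
g=np.array([float(a) for a in sys.argv[1:5]]);o=env.get_obs()
R=Ro.from_euler("xyz",o["tool_rot"],degrees=True).as_matrix();d=R.T@(g[:3]-o["tool_pos"])
t=(o["tool_rot"][2]-g[3]+180)%360-180
print("shift",np.round(d,4),"turn",round(t,2),"rows",round(np.linalg.norm(d)/.0417,1))
E
python3 steer.py '-.332 -.2985 0 63.7 .087;-.332 -.2985 0 63.7 .087;-.332 -.2985 0 63.7 .087;-.332 -.2985 0 63.7 .087;-.332 -.2985 0 63.7 .087;-.332 -.2985 0 63.7 .087;-.332 -.2985 0 63.7 .087;-.332 -.2985 0 63.7 .087'; python3 go.py .5105 -.08 .24 99.5
```

```text
time_s: 0.97
tool_pos: [0.3613, 0.3355, 0.2398]
tool_rot: [180.0, -0.0, 105.6]
force: [0.8, 1.2, 0.4]
grip_width: 0.0872
grasp_force: 0.0
shift [-0.4403  0.0321 -0.0005] turn 6.08 rows 10.6
```

```bash
python3 steer.py '-.44 .032 0 6 .087;-.44 .032 0 6 .087;-.44 .032 0 6 .087;-.44 .032 0 6 .087;-.44 .032 0 6 .087;-.44 .032 0 6 .087;-.44 .032 0 6 .087;-.44 .032 0 6 .087'; python3 go.py .5105 -.08 .24 99.5
```

```text
time_s: 1.63
tool_pos: [0.4754, 0.0223, 0.2399]
tool_rot: [179.9, -0.0, 99.9]
force: [0.8, 1.5, -1.0]
grip_width: 0.087
grasp_force: 0.0
shift [-1.069e-01  1.690e-02 -1.000e-04] turn 0.44 rows 2.6
```

```bash
python3 steer.py '-.107 .017 0 .4 .087;-.107 .017 0 .4 .087;-.107 .017 0 .4 .087;-.107 .017 0 .4 .087;-.107 .017 0 .4 .087'; python3 - <<'E'
from h import *
c=env.read_camera("wrist");cv2.imwrite("pics/w1.png",c["color"])
print(env.get_obs()["tool_pos"],env.get_obs()["tool_rot"],np.round(c["world_from_camera"],4).tolist())
np.save("w1.npy",c)
E
```

```text
time_s: 2.05
tool_pos: [0.5103, -0.0797, 0.2396]
tool_rot: [-180.0, 0.0, 99.3]
force: [-0.1, 0.3, -0.0]
grip_width: 0.0871
grasp_force: 0.0
[ 0.51015093 -0.07770434  0.2393937 ] [-1.79980271e+02 -4.15853139e-02  9.94948512e+01] [[0.9869, 0.1551, 0.0452, 0.4977], [0.1616, -0.9487, -0.2719, -0.0073], [0.0007, 0.2756, -0.9613, 0.3842], [0.0, 0.0, 0.0, 1.0]]
```

View pics/w1.png

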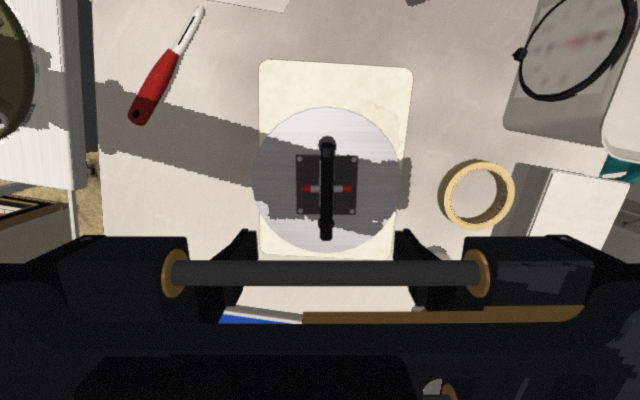

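Wrist view: the handle is vertical from about (327,143) to (326,236), and the red bar ends are at (306,188) and (348,188). I'll turn these into a pose.

```bash
python3 - <<'E'
from h import *
c=np.load("w1.npy",allow_pickle=True).item();I=c["color"].astype(int);B,G,R=I[...,0],I[...,1],I[...,2]
k=np.zeros(R.shape,bool);k[130:250,285:370]=1
rm=((R>G+45)&k).astype(np.uint8);n,_,st,cen=cv2.connectedComponentsWithStats(rm);i=1+np.argsort(-st[1:,4])[:2]
P=plane(c,cen[i],.066);d=P[0]-P[1];print("bar",P.mean(0),np.hypot(*d),np.degrees(np.arctan2(d[1],d[0])),cen[i])
bl=((R<35)&k).astype(np.uint8);bl=cv2.morphologyEx(bl,cv2.MORPH_OPEN,np.ones((7,7),np.uint8))
q=max(cv2.findContours(bl,0,1)[0],key=cv2.contourArea);q=q[:,0].astype(float);P=plane(c,q,.097)
r=cv2.minAreaRect((P*1000).astype(np.float32));print("handle",r,q.min(0),q.max(0))
lid=((B>R-14)&(R>60)).astype(np.uint8)
# disc contour: lit parts
m=((R-B<12)&(R>55));m[:,:240]=0;m[:,415:]=0;m[:95]=0;m[256:]=0
m=cv2.morphologyEx(m.astype(np.uint8),cv2.MORPH_CLOSE,np.ones((15,15),np.uint8));m=cv2.morphologyEx(m,cv2.MORPH_OPEN,np.ones((9,9),np.uint8))
q=max(cv2.findContours(m,0,1)[0],key=cv2.contourArea)[:,0].astype(float);print("disc",fitc(plane(c,q,.047)),len(q))
for _ in range(3):o=env.get_obs();print(o["tool_pos"],o["tool_rot"][2])
E
```

```text
bar [ 0.51123177 -0.08170233] 0.048551431788143674 9.559491508113755 [[346.61403509 188.        ]
 [305.47169811 188.18867925]]
handle ((512.7904052734375, -86.49014282226562), (14.114559173583984, 92.94050598144531), 8.121410369873047) [320. 156.] [333. 239.]
disc (array([ 0.51133795, -0.08198019]), np.float64(0.09146180469279303), np.int64(312)) 488
[ 0.51015093 -0.07770434  0.2393937 ] 99.49485122748172
[ 0.51015093 -0.07770434  0.2393937 ] 99.49485122748172
[ 0.51015093 -0.07770434  0.2393937 ] 99.49485122748172
```

```bash
python3 steer.py '-.0017 .001 .04 0 .087;-.0017 .001 .08 0 .087;-.0017 .001 .1 0 .087;-.0017 .001 .1 0 .087;-.0017 .001 .1 0 .087'; for i in 1 2 3; do python3 -c "
from cell import env
env.read_camera('wrist')"; python3 go.py .5112 -.0812 .0945 99.5; done
```

```text
time_s: 2.52
tool_pos: [0.5109, -0.0778, 0.1391]
tool_rot: [-179.9, -0.0, 99.7]
force: [0.6, -0.4, 0.4]
grip_width: 0.0874
grasp_force: 0.0
shift [-0.0027 -0.0016  0.0461] turn 0.15 rows 1.1
shift [-0.0022 -0.0023  0.0469] turn 0.12 rows 1.1
shift [-0.0019 -0.0025  0.0471] turn 0.11 rows 1.1
```

```bash
python3 steer.py '-.002 -.0015 .025 0 .087;-.002 -.0015 .045 0 .087;-.002 -.0015 .045 0 .087;-.002 -.0015 .045 0 .087' 20;python3 steer.py '0 0 0 0 .01;0 0 0 0 .01;0 0 0 0 .01;0 0 0 0 .01;0 0 0 0 .01;0 0 0 0 .01;0 0 0 0 .01;0 0 0 0 .01' 20
```

```text
time_s: 3.0
tool_pos: [0.5108, -0.0816, 0.0954]
tool_rot: [180.0, -0.0, 99.5]
force: [0.0, 0.1, 0.3]
grip_width: 0.0873
grasp_force: 0.0
time_s: 3.67
tool_pos: [0.5104, -0.0818, 0.0946]
tool_rot: [180.0, -0.0, 99.5]
force: [-0.5, -0.4, -0.1]
grip_width: 0.0415
grasp_force: 0.0
```

```bash
python3 steer.py '0 0 0 0 .01;0 0 0 0 .01;0 0 0 0 .01;0 0 0 0 .01;0 0 0 0 .01;0 0 0 0 .01;0 0 0 0 .01;0 0 0 0 .01';python3 steer.py '0 0 0 0 .005;0 0 0 0 .005;0 0 -.002 0 .005;0 0 -.005 0 .005;0 0 -.01 0 .005;0 0 -.015 0 .005;0 0 -.02 0 .005;0 0 -.02 0 .005' 50
```

```text
time_s: 4.33
tool_pos: [0.5109, -0.0818, 0.0947]
tool_rot: [179.9, 0.0, 99.5]
force: [1.5, -1.3, 0.5]
grip_width: 0.0135
grasp_force: 19.9
time_s: 5.0
tool_pos: [0.5103, -0.082, 0.1151]
tool_rot: [-180.0, -0.0, 99.5]
force: [1.0, 0.7, -6.7]
grip_width: 0.0137
grasp_force: 49.9
```

```bash
python3 steer.py '0 0 -.008 0 .005;0 0 -.02 0 .005;0 0 -.035 0 .005;0 0 -.05 0 .005;0 0 -.065 0 .005;0 0 -.08 0 .005;0 0 -.092 0 .005;0 0 -.1 0 .005';  python3 go.py .534 .239 .215 99.5
```

```text
time_s: 5.67
tool_pos: [0.511, -0.0821, 0.2166]
tool_rot: [179.9, -0.0, 99.5]
force: [0.1, -0.3, -7.3]
grip_width: 0.0134
grasp_force: 49.9
shift [0.3129 0.0757 0.0018] turn 0.01 rows 7.7
```

```bash
python3 steer.py '.004 .001 0 0 .005;.012 .003 0 0 .005;.025 .006 0 0 .005;.042 .010 0 0 .005;.06 .0145 0 0 .005;.078 .019 0 0 .005;.096 .0232 0 0 .005;.114 .0276 0 0 .005'; python3 steer.py '.018 .0044 0 0 .005;.036 .0087 0 0 .005;.054 .013 0 0 .005;.072 .0174 0 0 .005;.09 .0218 0 0 .005;.108 .026 0 0 .005;.126 .0305 0 0 .005;.142 .0343 0 0 .005'; python3 steer.py '.015 .0036 0 0 .005;.028 .0068 0 0 .005;.039 .0095 0 0 .005;.048 .0117 0 0 .005;.054 .013 0 0 .005;.057 .0138 0 0 .005;.057 .0138 0 0 .005;.057 .0138 0 0 .005'
python3 - <<'E'
from h import *
W=[]
for n,b in(("top",(240,180,340,255)),("scene",(200,60,360,180)),("wrist",(160,0,480,240))):
    c=env.read_camera(n);x0,y0,x1,y1=b;cv2.imwrite(f"pics/{n}2.png",c["color"]);np.save(f"{n}2.npy",c)
    if n=="scene":y0,y1=120,240
    W.append(cv2.resize(c["color"][y0:y1,x0:x1],(400,300),interpolation=cv2.INTER_CUBIC));o=env.get_obs();print(o["tool_pos"],o["tool_rot"][2],o["force"])
W.append(W[0]*0);cv2.imwrite("pics/d.png",np.vstack([np.hstack(W[:2]),np.hstack(W[2:])]))
E
```

```text
time_s: 6.33
tool_pos: [0.5178, 0.0371, 0.2131]
tool_rot: [-179.9, -0.0, 99.6]
force: [0.1, -0.8, -7.6]
grip_width: 0.0135
grasp_force: 49.9
time_s: 7.0
tool_pos: [0.5279, 0.1832, 0.2129]
tool_rot: [-179.8, 0.0, 99.6]
force: [0.1, -0.6, -7.6]
grip_width: 0.0136
grasp_force: 49.9
time_s: 7.67
tool_pos: [0.5335, 0.2385, 0.2146]
tool_rot: [-180.0, 0.0, 99.5]
force: [-0.3, -0.3, -7.4]
grip_width: 0.0135
grasp_force: 49.9
[0.53351876 0.23822922 0.21464656] 99.45386045827271 [ 0.42049182 -0.46551719 -7.29740108]
[0.53352344 0.23817714 0.21468515] 99.44399764660338 [-0.22439133 -0.42708165 -7.33329811]
[0.5335107  0.238311   0.21469449] 99.44347824288661 [-0.3500234  -0.06761197 -6.23272971]
```

View pics/d.png

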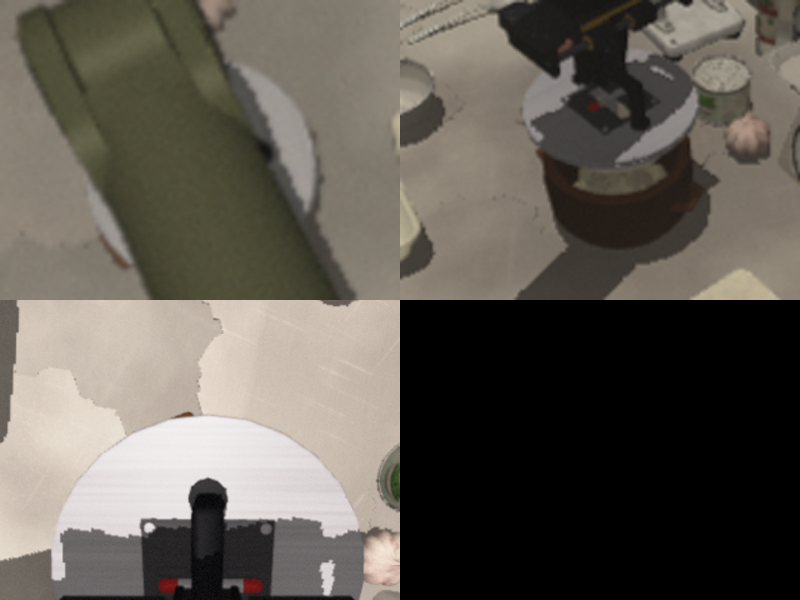

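The lid hangs level in the grip, with the bar ends symmetric at about the slot, above the crock. I'll refine the crock centre from radial profiles of its rim in the first images.

```bash
python3 - <<'E'
from h import *
def proj(c,P):
    T=np.linalg.inv(c["world_from_camera"]);K=np.array([[c["fx"],0,c["cx"]],[0,c["fy"],c["cy"]],[0,0,1]])
    return cv2.projectPoints(P,cv2.Rodrigues(T[:3,:3])[0],T[:3,3],K,np.array(c["dist"]))[0][:,0]
rr=np.arange(.060,.1,.0005)
for n in("top","scene"):
    c=np.load(n+"2.npy",allow_pickle=True).item();I=cv2.imread(f"pics/{n}0.png").astype(np.float32);S=I[...,2]-I[...,0];V=I[...,2]
    c0=np.array([.534,.239])
    for it in range(4):
        E=[];L=[]
        for a in np.radians(range(0,360,5)):
            u=np.array([np.cos(a),np.sin(a)]);P=np.c_[c0+rr[:,None]*u,np.full(len(rr),.09)]
            q=proj(c,P).astype(np.float32);s=cv2.remap(S,q[None],None,1)[0]
            s=np.where((rr>.065)&(rr<.095),s,0);m=s>38
            if m.sum()<8:continue
            k=np.flatnonzero(m);ro=rr[k[-1]];ri=rr[k[0]]
            L.append((int(round(np.degrees(a))),round(ri*1e3,1),round(ro*1e3,1)));E.append(np.r_[c0+ro*u,c0+ri*u])
        E=np.array(E);fo=fitc(E[:,:2]);fi=fitc(E[:,2:]);c0=fo[0]
    print(n,"outer",fo,"inner",fi);print(L[::3])
E
```

```text
top outer (array([0.53685707, 0.24419974]), np.float64(0.0816066440732303), np.int64(62)) inner (array([0.53858187, 0.24565401]), np.float64(0.07177055272186983), np.int64(72))
[(0, np.float64(73.0), np.float64(81.5)), (15, np.float64(73.0), np.float64(82.0)), (30, np.float64(73.0), np.float64(82.0)), (45, np.float64(74.0), np.float64(81.5)), (60, np.float64(73.5), np.float64(81.0)), (75, np.float64(74.0), np.float64(81.0)), (90, np.float64(73.0), np.float64(81.0)), (105, np.float64(73.0), np.float64(81.5)), (120, np.float64(73.5), np.float64(94.5)), (135, np.float64(71.5), np.float64(88.5)), (150, np.float64(71.0), np.float64(81.5)), (165, np.float64(70.0), np.float64(81.5)), (180, np.float64(69.0), np.float64(81.0)), (195, np.float64(69.5), np.float64(82.5)), (210, np.float64(70.0), np.float64(81.5)), (225, np.float64(69.5), np.float64(81.5)), (240, np.float64(70.5), np.float64(81.5)), (255, np.float64(69.5), np.float64(81.0)), (270, np.float64(69.5), np.float64(81.5)), (285, np.float64(71.5), np.float64(91.5)), (300, np.float64(71.5), np.float64(94.5)), (315, np.float64(72.5), np.
[... 606 characters left out ...]
at64(81.5)), (120, np.float64(74.0), np.float64(82.0)), (135, np.float64(73.5), np.float64(82.0)), (150, np.float64(73.0), np.float64(85.5)), (165, np.float64(73.0), np.float64(81.0)), (180, np.float64(71.5), np.float64(81.5)), (195, np.float64(72.5), np.float64(81.5)), (210, np.float64(65.5), np.float64(82.0)), (225, np.float64(70.5), np.float64(82.0)), (240, np.float64(65.5), np.float64(80.5)), (255, np.float64(71.0), np.float64(81.5)), (270, np.float64(72.0), np.float64(81.5)), (285, np.float64(72.5), np.float64(82.0)), (300, np.float64(72.5), np.float64(81.5)), (315, np.float64(72.0), np.float64(81.5)), (330, np.float64(73.0), np.float64(81.5)), (345, np.float64(73.0), np.float64(82.0))]
```

```bash
cat >> h.py <<'E'
def proj(c,P):
    T=np.linalg.inv(c["world_from_camera"]);K=np.array([[c["fx"],0,c["cx"]],[0,c["fy"],c["cy"]],[0,0,1]])
    return cv2.projectPoints(P,cv2.Rodrigues(T[:3,:3])[0],T[:3,3],K,np.array(c["dist"]))[0][:,0]
def prof(c,I,c0,z,a,rr):
    u=np.array([np.cos(a),np.sin(a)]);q=proj(c,np.c_[c0+rr[:,None]*u,np.full(len(rr),z)]).astype(np.float32)
    return cv2.remap(I,q[None],None,1)[0]
E
python3 - <<'E'
from h import *
rr=np.arange(.064,.1,.002);print((rr*1e3).astype(int).tolist())
for n in("top","scene"):
    c=np.load(n+"2.npy",allow_pickle=True).item();I=cv2.imread(f"pics/{n}0.png").astype(np.float32)
    for d in(20,80,170,200,230,260,340):
        s=prof(c,I,np.array([.5366,.2442]),.09,np.radians(d),rr);print(n,d,"R",s[:,2].astype(int).tolist(),"S",(s[:,2]-s[:,0]).astype(int).tolist())
# lid radial edge, saturation step G-B
rr=np.arange(.08,.105,.0005)
for n,w in(("top",0),("scene",0)):
    c=np.load(n+"2.npy",allow_pickle=True).item();I=cv2.imread(f"pics/{n}0.png").astype(np.float32);c0=np.array([.511,-.081])
    for it in range(4):
        E=[]
        for a in np.radians(range(0,360,4)):
            s=prof(c,I,c0,.047,a,rr);s=s[:,1]-s[:,0];k=np.flatnonzero(s>13)
            if len(k):E.append(c0+rr[k[0]]*np.array([np.cos(a),np.sin(a)]))
        f=fitc(np.array(E));c0=f[0]
    print(n,"lid",f)
E
```

```text
[64, 66, 68, 70, 72, 74, 76, 78, 80, 82, 84, 86, 88, 90, 92, 94, 96, 98]
top 20 R [68, 59, 48, 50, 64, 80, 92, 97, 98, 102, 111, 121, 129, 132, 133, 133, 132, 131] S [31, 27, 24, 25, 31, 38, 44, 45, 45, 40, 31, 25, 21, 21, 21, 20, 19, 19]
top 80 R [71, 61, 49, 55, 66, 88, 99, 99, 101, 104, 113, 122, 130, 134, 134, 135, 136, 135] S [31, 29, 25, 28, 33, 42, 46, 46, 43, 39, 30, 24, 21, 20, 20, 21, 21, 21]
top 170 R [65, 74, 81, 85, 95, 104, 106, 104, 100, 86, 75, 89, 103, 118, 124, 127, 126, 125] S [27, 31, 35, 38, 43, 47, 47, 46, 45, 35, 25, 21, 19, 19, 18, 18, 18, 18]
top 200 R [76, 76, 81, 88, 98, 105, 106, 105, 99, 86, 70, 69, 81, 103, 129, 138, 139, 140] S [33, 32, 35, 39, 43, 46, 47, 47, 43, 37, 28, 20, 17, 17, 18, 19, 20, 20]
top 230 R [73, 76, 80, 86, 97, 103, 105, 104, 93, 78, 65, 58, 72, 94, 111, 122, 124, 125] S [31, 33, 37, 41, 44, 46, 47, 46, 40, 34, 27, 20, 15, 14, 16, 17, 17, 17]
top 260 R [74, 78, 81, 83, 90, 99, 101, 102, 102, 94, 78, 82, 90, 106, 118, 122, 124, 125] S [32, 33, 36, 39, 43, 47, 48, 48, 48, 43, 33, 23, 14, 15, 17, 19, 18, 17]
top 340 R [73, 64, 56, 57, 65
[... 782 characters left out ...]
12, 12, 12, 14, 17]
scene 230 R [126, 138, 129, 116, 93, 81, 78, 76, 73, 66, 55, 48, 43, 40, 38, 37, 37, 38] S [30, 32, 34, 36, 41, 46, 46, 44, 41, 35, 27, 20, 15, 14, 12, 12, 13, 13]
scene 260 R [140, 145, 144, 129, 109, 90, 78, 79, 77, 72, 65, 52, 39, 38, 38, 38, 38, 38] S [31, 35, 38, 41, 43, 45, 45, 46, 45, 40, 34, 24, 14, 13, 13, 13, 13, 13]
scene 340 R [37, 36, 37, 50, 65, 75, 78, 78, 76, 86, 100, 113, 117, 118, 118, 118, 118, 120] S [13, 12, 12, 22, 35, 44, 46, 46, 44, 37, 29, 23, 21, 21, 22, 21, 21, 22]
top lid (array([ 0.510118  , -0.07922535]), np.float64(0.09376287033348571), np.int64(85))
scene lid (array([ 0.51024998, -0.08482035]), np.float64(0.09698279019993461), np.int64(72))
```

```bash
python3 - <<'E'
from h import *
rr=np.arange(.08,.105,.0005)
for n,th,rng in(("scene",0,range(0,360,4)),("wrist",0,range(0,360,4))):
    c=np.load(n+"2.npy",allow_pickle=True).item();I=c["color"].astype(np.float32);c0=np.array([.534,.2395]);z=.167
    for it in range(5):
        E=[];L=[]
        for d in rng:
            a=np.radians(d);q=proj(c,np.array([[c0[0]+.094*np.cos(a),c0[1]+.094*np.sin(a),z]]))[0]
            if n=="wrist" and q[1]>225:continue
            s=prof(c,I,c0,z,a,rr);s=(s[:,2]-s[:,0])/(s.sum(1)/3+1);g=s-s[:4].mean()
            k=np.flatnonzero(g>.06)
            if len(k) and rr[k[0]]>.084:E.append(c0+rr[k[0]]*np.array([np.cos(a),np.sin(a)]));L.append((d,round(rr[k[0]]*1e3,1)))
        f=fitc(np.array(E));c0=f[0]
    print(n,f,len(E));print(L[::3])
    R,G=I[...,2],I[...,1];m=(R>G+40);m[300:]=0
    if n=="scene":m[:140]=0;m[200:]=0;m[:,:260]=0;m[:,300:]=0
    else:m[:200]=0;m[245:]=0;m[:,:270]=0;m[:,390:]=0
    k,_,st,cen=cv2.connectedComponentsWithStats(m.astype(np.uint8));i=1+np.argsort(-st[1:,4])[:2];print(cen[i],st[i,4],plane(c,cen[i],.174))
E
```

```text
scene (array([0.53036983, 0.23465405]), np.float64(0.09515761542958519), np.int64(72)) 79
[(0, np.float64(94.5)), (12, np.float64(95.5)), (24, np.float64(97.5)), (36, np.float64(97.5)), (48, np.float64(99.0)), (96, np.float64(100.5)), (116, np.float64(95.5)), (128, np.float64(95.0)), (140, np.float64(94.0)), (152, np.float64(93.5)), (164, np.float64(94.0)), (176, np.float64(93.5)), (188, np.float64(94.5)), (200, np.float64(95.0)), (212, np.float64(96.5)), (224, np.float64(96.5)), (236, np.float64(98.5)), (248, np.float64(97.5)), (260, np.float64(97.0)), (272, np.float64(95.5)), (284, np.float64(95.0)), (296, np.float64(94.0)), (308, np.float64(94.0)), (320, np.float64(93.5)), (332, np.float64(94.0)), (344, np.float64(95.0)), (356, np.float64(95.0))]
[[277.         162.16666667]] [6] [[0.50999814 0.23412563]]
wrist (array([0.53334232, 0.23778824]), np.float64(0.09279003325699557), np.int64(45)) 45
[(12, np.float64(92.5)), (24, np.float64(92.5)), (36, np.float64(93.0)), (48, np.float64(93.0)), (60, np.float64(93.0)), (72, np.float64(93.0)), (84, np.float64(93.0)), (96, np.float64(92.5)), (108, np.float64(92.5)), (120, np.float64(92.5)), (132, np.float64(92.5)), (144, np.float64(92.5)), (156, np.float64(92.5)), (168, np.float64(92.5)), (180, np.float64(93.0))]
[[361.59354839 228.04516129]
 [294.03424658 227.80136986]] [155 146] [[0.55877342 0.24237892]
 [0.51097409 0.23464622]]
```

```bash
python3 steer.py '.001 .001 .002 0 .005;.0025 .0018 .006 0 .005;.004 .003 .012 0 .005;.0054 .0039 .018 0 .005;.0054 .0039 .024 0 .005;.0054 .0039 .027 0 .005;.0054 .0039 .027 0 .005;.0054 .0039 .027 0 .005'
python3 - <<'E'
from h import *
c=env.read_camera("scene");np.save("scene3.npy",c);cv2.imwrite("pics/s3.png",cv2.resize(c["color"][130:220,235:345],(792,594),interpolation=cv2.INTER_CUBIC))
o=env.get_obs();print(o["tool_pos"],o["force"])
E
```

```text
time_s: 8.48
tool_pos: [0.5361, 0.2452, 0.1872]
tool_rot: [-180.0, 0.0, 99.5]
force: [0.1, -0.1, -6.7]
grip_width: 0.0135
grasp_force: 49.9
[0.53636172 0.24526544 0.18763014] [ 0.01778938  0.08436645 -6.72937827]
```

View pics/s3.png

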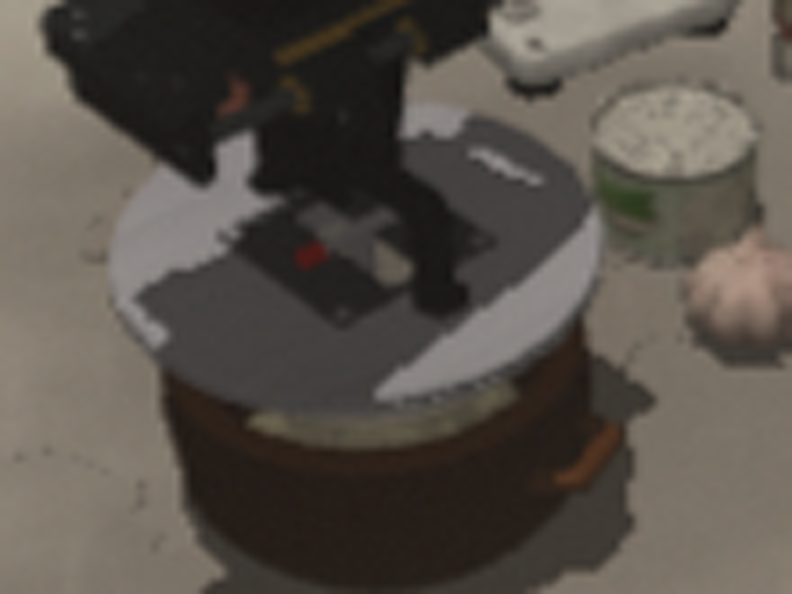

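The crop shows the white press lid spanning x from about 245 to 520, centred between the rim sides at about 165 and 592. I'll lower it slowly and watch the force.

```bash
python3 steer.py '0 0 .002 0 .005;0 0 .004 0 .005;0 0 .006 0 .005;0 0 .008 0 .005;0 0 .010 0 .005;0 0 .012 0 .005;0 0 .014 0 .005;0 0 .015 0 .005'; python3 steer.py '0 0 .002 0 .005;0 0 .004 0 .005;0 0 .006 0 .005;0 0 .008 0 .005;0 0 .010 0 .005;0 0 .012 0 .005;0 0 .014 0 .005;0 0 .015 0 .005'
```

```text
time_s: 9.2
tool_pos: [0.5361, 0.2453, 0.1722]
tool_rot: [-180.0, 0.0, 99.5]
force: [-0.3, -0.0, -7.2]
grip_width: 0.0141
grasp_force: 49.9
time_s: 9.87
tool_pos: [0.5361, 0.2453, 0.1572]
tool_rot: [-180.0, 0.0, 99.5]
force: [0.2, 0.3, -6.3]
grip_width: 0.0134
grasp_force: 49.9
```

```bash
python3 steer.py '0 0 .001 0 .005;0 0 .002 0 .005;0 0 .003 0 .005;0 0 .004 0 .005;0 0 .005 0 .005;0 0 .006 0 .005;0 0 .007 0 .005;0 0 .008 0 .005'; python3 steer.py '0 0 .001 0 .005;0 0 .002 0 .005;0 0 .003 0 .005;0 0 .004 0 .005;0 0 .005 0 .005;0 0 .005 0 .005'
```

```text
time_s: 10.53
tool_pos: [0.5368, 0.2456, 0.1502]
tool_rot: [179.9, -0.0, 99.5]
force: [0.1, 0.1, -4.0]
grip_width: 0.0138
grasp_force: 49.9
time_s: 11.03
tool_pos: [0.5363, 0.2454, 0.1445]
tool_rot: [180.0, 0.0, 99.5]
force: [0.6, 0.0, -3.9]
grip_width: 0.0136
grasp_force: 49.9
```

```bash
python3 steer.py '0 0 .0005 0 .005;0 0 .001 0 .005;0 0 .0015 0 .005;0 0 .002 0 .005;0 0 .002 0 .005;0 0 .002 0 .005'; python3 steer.py '0 0 .0005 0 .005;0 0 .0005 0 .005;0 0 .0005 0 .005'
```

```text
time_s: 11.53
tool_pos: [0.5366, 0.2455, 0.1431]
tool_rot: [179.9, -0.0, 99.5]
force: [1.0, -0.3, -0.5]
grip_width: 0.0134
grasp_force: 49.9
time_s: 11.78
tool_pos: [0.5367, 0.2455, 0.143]
tool_rot: [179.9, -0.0, 99.5]
force: [-0.4, -0.5, 5.4]
grip_width: 0.0134
grasp_force: 50.0
```

```bash
python3 -c "
from cell import env
print(env.get_obs()['qpos'].round(1))"; python3 steer.py '0 0 -.0004 0 .005;0 0 -.0006 0 .005;0 0 -.0006 0 .005'
```

```text
[-50.3  15.7  27.1  99.8  -7.8  66.2 -11.4]
time_s: 12.03
tool_pos: [0.5367, 0.2455, 0.143]
tool_rot: [179.9, -0.0, 99.5]
force: [1.1, -0.2, 4.2]
grip_width: 0.0133
grasp_force: 50.0
```

```bash
python3 steer.py '0 0 -.0004 -.5 .005;0 0 -.0004 -2 .005;0 0 -.0004 -4 .005;0 0 -.0004 -7 .005;0 0 -.0004 -10 .005;0 0 -.0004 -13 .005;0 0 -.0004 -16 .005;0 0 -.0004 -19 .005'; python3 steer.py '0 0 0 -3 .005;0 0 0 -6 .005;0 0 0 -9 .005;0 0 0 -12 .005;0 0 0 -15 .005;0 0 0 -18 .005;0 0 0 -21 .005;0 0 0 -24 .005'
```

```text
time_s: 12.7
tool_pos: [0.5361, 0.2459, 0.143]
tool_rot: [180.0, -0.1, 118.6]
force: [1.3, 1.2, 2.5]
grip_width: 0.0136
grasp_force: 50.0
time_s: 13.37
tool_pos: [0.536, 0.2459, 0.143]
tool_rot: [180.0, -0.0, 142.7]
force: [0.4, 2.0, 2.5]
grip_width: 0.0136
grasp_force: 50.1
```

```bash
python3 steer.py '0 0 0 -3 .005;0 0 0 -6 .005;0 0 0 -9 .005;0 0 0 -12 .005;0 0 0 -15 .005;0 0 0 -18 .005;0 0 0 -21 .005;0 0 0 -24 .005';  python3 steer.py '0 0 0 -3 .005;0 0 0 -6 .005;0 0 0 -9 .005;0 0 0 -12 .005;0 0 0 -15 .005;0 0 0 -18 .005;0 0 0 -20.5 .005;0 0 0 -22 .005'; python3 steer.py '0 0 0 -1 .005;0 0 0 -1 .005;0 0 0 -1 .005'
python3 - <<'E'
from h import *
W=[]
for n,(x0,y0,x1,y1) in(("wrist",(220,140,420,290)),("scene",(230,130,350,220))):
    c=env.read_camera(n);np.save(n+"4.npy",c);W.append(cv2.resize(c["color"][y0:y1,x0:x1],(400,300),interpolation=cv2.INTER_CUBIC))
cv2.imwrite("pics/e.png",np.hstack(W));o=env.get_obs();print(o["tool_pos"],o["tool_rot"],o["force"],o["wrist_torque"])
E
```

```text
time_s: 14.03
tool_pos: [0.5358, 0.2458, 0.143]
tool_rot: [180.0, -0.1, 166.7]
force: [0.5, 1.9, 3.2]
grip_width: 0.0136
grasp_force: 50.1
time_s: 14.7
tool_pos: [0.5362, 0.2455, 0.143]
tool_rot: [180.0, -0.0, -171.4]
force: [0.3, -0.1, 2.4]
grip_width: 0.0133
grasp_force: 50.1
time_s: 14.95
tool_pos: [0.5361, 0.2456, 0.143]
tool_rot: [180.0, -0.0, -170.5]
force: [1.0, 1.0, 2.4]
grip_width: 0.0134
grasp_force: 50.0
[0.53610401 0.24554359 0.14296364] [ 1.79988679e+02 -8.42932555e-03 -1.70485217e+02] [0.68086623 1.64540749 1.73438218] [ 0.02982468 -0.11133063 -0.25733775]
```

View pics/e.png

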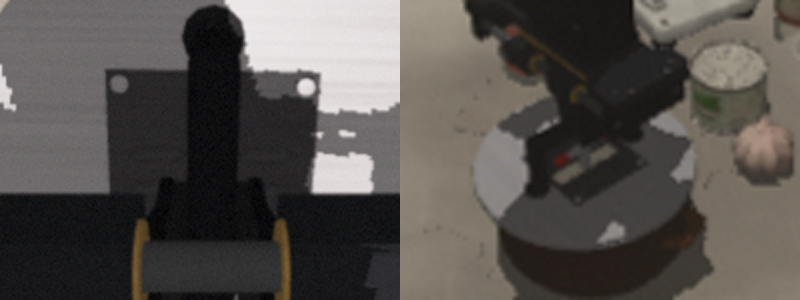

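The wrist view shows the handle in line with the tool. In the scene view the red bar end is at about (278,177), lying along the slot beside the handle. I'll check the bar angle numerically.

```bash
python3 - <<'E'
from h import *
c=np.load("scene4.npy",allow_pickle=True).item();I=c["color"].astype(int);m=(I[...,2]>I[...,1]+25);m[:165]=0;m[190:]=0;m[:,:265]=0;m[:,:]&=(np.arange(640)<295)
k,_,st,cen=cv2.connectedComponentsWithStats(m.astype(np.uint8));i=1+np.argsort(-st[1:,4])[:2]
P=plane(c,cen[i],.110);print(cen[i],st[i,4],P)
for p in P:d=p-np.array([.5361,.245]);print(np.hypot(*d),np.degrees(np.arctan2(-d[1],-d[0])))
E
```

```text
[[278.  177.5]] [12] [[0.5119835  0.24404638]]
0.02413534921120366 2.264427589346315
```

```bash
python3 - <<'E'
from h import *
c=np.load("scene4.npy",allow_pickle=True).item();x0,y0,s=262,158,11
im=cv2.resize(c["color"][y0:y0+54,x0:x0+72],None,fx=s,fy=s,interpolation=cv2.INTER_CUBIC);im=cv2.convertScaleAbs(im,alpha=1.8,beta=15)
ctr=np.array([.5363,.2450]);rot=lambda a,p:ctr+np.array(p)@np.array([[np.cos(a),np.sin(a)],[-np.sin(a),np.cos(a)]])
def pt(P,z):return [((q-[x0,y0]+.5)*s).astype(int) for q in proj(c,np.c_[P,np.full(len(P),z)].astype(float))]
a=np.radians(9.5)
cv2.polylines(im,[np.array(pt(rot(a,[(-.032,-.009),(.032,-.009),(.032,.009),(-.032,.009)]),.096))],True,(255,255,0),1)
for d,col in((9.5,(0,255,0)),(2,(255,0,255))):
    cv2.polylines(im,[np.array(pt(rot(np.radians(d),[(-.030,-.004),(.030,-.004),(.030,.004),(-.030,.004)]),.112))],True,col,1)
cv2.imwrite("pics/f.png",im)
E
```

```text
(no output)
```

View pics/f.png

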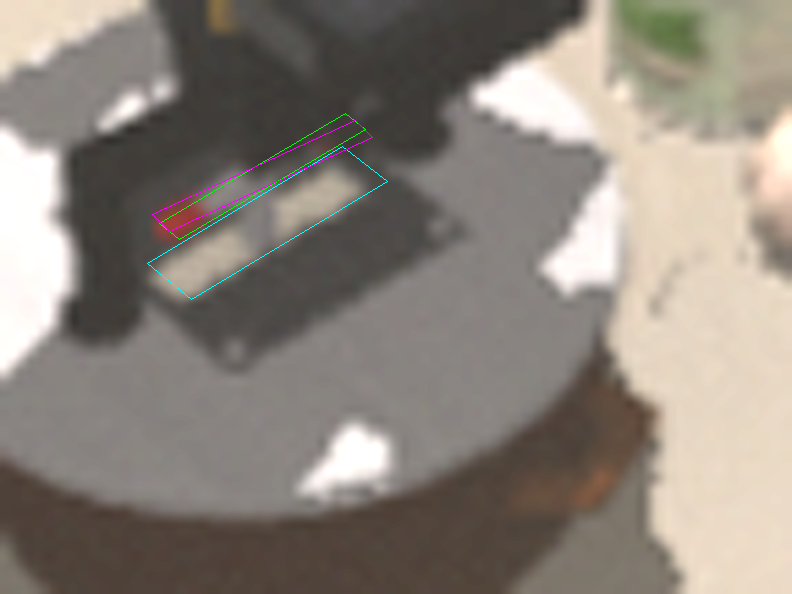

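The slot outline and the bar are parallel within a few degrees: the red end is at (180,222) in the crop and the bar slope matches the slot. I'll lift gently while watching the weight.

```bash
python3 steer.py '0 0 -.001 0 .005;0 0 -.002 0 .005;0 0 -.003 0 .005;0 0 -.004 0 .005;0 0 -.005 0 .005;0 0 -.006 0 .005;0 0 -.006 0 .005;0 0 -.006 0 .005'; python3 steer.py '0 0 -.001 0 .005;0 0 -.002 0 .005;0 0 -.003 0 .005;0 0 -.004 0 .005;0 0 -.005 0 .005;0 0 -.005 0 .005'
```

```text
time_s: 15.72
tool_pos: [0.5361, 0.2451, 0.1491]
tool_rot: [-180.0, -0.0, -170.5]
force: [-0.2, 0.6, -4.6]
grip_width: 0.0133
grasp_force: 49.9
time_s: 16.22
tool_pos: [0.5364, 0.2454, 0.1544]
tool_rot: [180.0, 0.0, -170.5]
force: [0.1, -0.5, -4.0]
grip_width: 0.0133
grasp_force: 49.9
```

```bash
python3 steer.py '0 0 -.001 0 .005;0 0 -.002 0 .005;0 0 -.004 0 .005;0 0 -.006 0 .005;0 0 -.008 0 .005;0 0 -.009 0 .005;0 0 -.01 0 .005;0 0 -.01 0 .005'; python3 steer.py '0 0 -.002 0 .005;0 0 -.005 0 .005;0 0 -.008 0 .005;0 0 -.011 0 .005;0 0 -.014 0 .005;0 0 -.017 0 .005;0 0 -.02 0 .005;0 0 -.022 0 .005'
```

```text
time_s: 16.88
tool_pos: [0.5364, 0.2454, 0.1644]
tool_rot: [180.0, 0.0, -170.5]
force: [-0.2, 0.8, -4.0]
grip_width: 0.0134
grasp_force: 49.9
time_s: 17.55
tool_pos: [0.5364, 0.2454, 0.1866]
tool_rot: [180.0, 0.0, -170.5]
force: [-0.3, 0.1, -4.1]
grip_width: 0.0132
grasp_force: 49.9
```

```bash
python3 steer.py '0 0 -.006 0 .005;0 0 -.016 0 .005;0 0 -.028 0 .005;0 0 -.04 0 .005;0 0 -.052 0 .005;0 0 -.064 0 .005;0 0 -.074 0 .005;0 0 -.082 0 .005'; python3 steer.py '0 0 -.006 0 .005;0 0 -.012 0 .005;0 0 -.016 0 .005;0 0 -.018 0 .005;0 0 -.018 0 .005;0 0 -.018 0 .005;0 0 -.018 0 .005;0 0 -.018 0 .005'
python3 - <<'E'
from h import *
c=env.read_camera("scene");cv2.imwrite("pics/g.png",cv2.resize(c["color"][60:240,200:440],(800,600),interpolation=cv2.INTER_CUBIC))
E
```

```text
time_s: 18.22
tool_pos: [0.5366, 0.2455, 0.27]
tool_rot: [180.0, 0.1, -170.5]
force: [1.0, -0.4, -3.6]
grip_width: 0.0138
grasp_force: 49.9
time_s: 18.88
tool_pos: [0.536, 0.2453, 0.2855]
tool_rot: [-180.0, -0.0, -170.5]
force: [-0.4, -0.7, -3.3]
grip_width: 0.0137
grasp_force: 49.9
```

View pics/g.png

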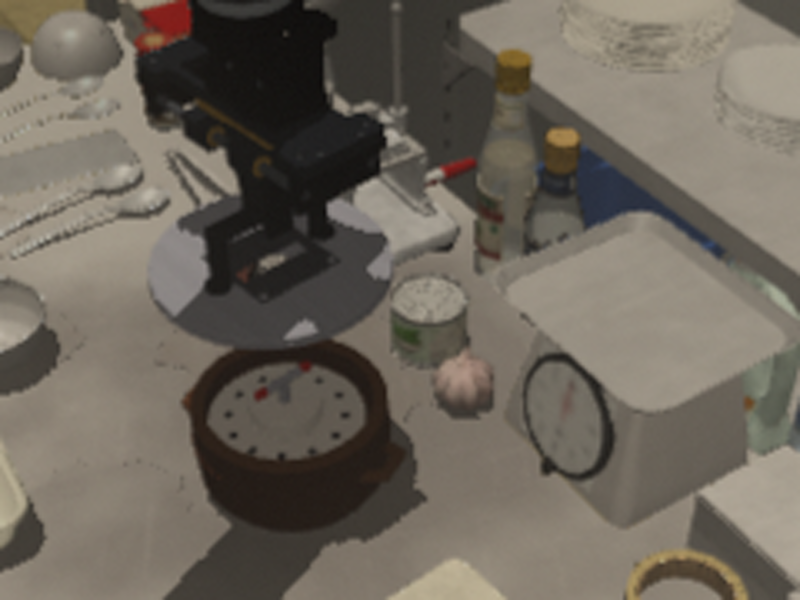

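The press lid is seated level in the crock, with its cross bar ends at crop pixels (262,392) and (305,366). The outer lid is held level about 143 mm above the rim, and nothing else has moved. I'll hand in now.

```bash
python3 steer.py '0 0 0 0 .005;0 0 0 0 .005;0 0 0 0 .005;0 0 0 0 .005' && python3 -c "
from cell import env
print(env.sign_off())"
```

```text
time_s: 19.27
tool_pos: [0.5362, 0.2454, 0.2861]
tool_rot: [180.0, 0.0, -170.5]
force: [-0.6, 0.5, -3.5]
grip_width: 0.0136
grasp_force: 49.9
the job is handed in; nothing more can be done
None
```

The job is handed in at 19.3 s: the press lid sits level in the crock, and the outer lid is held level and steady by its handle about 14 cm above the rim, so you can put the weight on.

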